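Set a try square flush on a wall tile for scribing

ROBOT

A 6-joint arm with a two-finger parallel gripper is mounted at the origin on the work surface. World frame = base frame: x ahead of the robot, y to its left, z up, the work surface at z = 0. Lengths are in m, angles in rad, forces in N, time in s.
With the tool pointing down it reaches from about 0.35 to 0.775 m from the base axis. Payload 5.5 kg.
Tool frame: the origin (TCP) lies between the finger pads; the fingertips stand 17 mm ahead of it and the grasp point (between the pads) lies 2 mm behind it (env.finger_overhang is the distance from the TCP to the fingertips, in m); z points along the fingers, y is the line along which they close (so a half turn about z gives the same grasp; the last joint's range is limited). The gripper opens to 85 mm and grips with 20 to 120 N. Pads are 22 mm wide; open, the fingers measure 114 mm over their backs; the gripper's body (76 mm by 85 mm) begins 54 mm behind the grasp point. The pads swing forward as they close: fully open they stand 13 mm farther back than shut.
Start: joints at [-1.25, 0.313, 0.046, 1.304, 0, 1.431], TCP at [0.256, -0.515, 0.248] pointing down, gripper open.
Joint ranges: [-2.76, 2.76], [-0.86, 1.69], [-1.03, 1.26], [-2.2, 2.34], [-1.47, 1.5], [-3.14, 3.14]. Speed limits (rad/s): [2.57, 2.57, 3.14, 3.14, 3.14, 3.14].

INTERFACE

Orientations are given as a unit quaternion [w, x, y, z].
In Python, from workcell import env gives the robot as it stands. The module is installed in compiled form; this text tells all that it offers.
- The arm moves only by the shell command python3 -m pendant 'ROWS' [FORCE]. ROWS is JSON, a list of rows, each a list of 5 numbers: the gripper's target within -1 to 1 (fully open at 1, half-way at 0, shut at -1), then the shift along the tool's x, y, z in m, then the turn about the tool's z in rad. A call has 1 to 8 rows; each row shifts and turns the commanded pose from where the row before left it, along the tool's axes as they then stand; what a row does not reach is not made up. A row lasts 1/8 s, in which the tool goes at most 62.5 mm and 10.7 degrees, less where a joint would pass 70% of its speed; a pose out of reach is approached as far as the arm can. A call with a gripper value outside its range is refused whole. The fingers move at their own pace and stop on an object; FORCE is the grip in N (left out, the last holds). Time passes only in rows, so rows that do not move let the fingers close. It gives the time, the measured TCP pose, the force, the opening and the grip force at its end, in the units of the state.
- env.get_state(): the state, without advancing time (a new reading comes with each control period).
- env.read_camera(name): name is "scene" or "side" or "wrist"; returns the picture (420x560x3 uint8, red, green, blue); there is no depth.
- env.calibration(name): a dict with "K" (3x3 intrinsics, pixels), "T" (4x4, takes a point from camera to world coordinates); the wrist camera has in their place "tool_from_camera" (4x4, takes a point from camera to tool coordinates, whose origin is the TCP and whose axes are the flange's). Camera axes: x right, y down, z forward; pixel columns grow to the right and rows downward; lengths in m; the calibration is good to about 2 mm. A picture is of the moment at which its call begins: read the wrist's pose just before it. calibration takes no time and is no camera call.
- env.hand_in(): hands the job in; it is judged then, once.
Trained networks look in the newest picture that a camera, given by its name, has taken for a name from the list of things; names that differ only in an ending like _2 or _b are one class to them, and where a whole thing is asked for, a point or a joint stands for the part that bears it (a point fixed in the world has none). Each returns a list of dicts, best first, with "score" (0 to 1); they miss things now and then, are a little off and sometimes report something else, mostly with a low value. They report only what shows in the picture. A call takes as long as a camera call.
- env.recognise(camera, label): "centre" ([column, row] in pixels, amid what is visible of it).
The state is a dict: "clock": time; "joint_pos": joint angles; "qvel": joint speeds; "tau": joint torques, N m; "tcp_pos": TCP position; "orientation": TCP orientation; "wrist_force": force on the tool from outside, world axes, zero at the start; "ft_torque": the same for the moment, N m; "finger_gap": finger opening in m; "grip_force": force on a finger pad.
Only numpy, scipy, OpenCV 4.12 (cv2) and the standard library are available. Lean on these libraries where they do the work, as an engineer would, in place of code of your own. Each camera call takes 0.05 s, during which the arm holds its last target. There are 200 camera calls.

TASK

Get this wall tile ready to scribe: have the tile sitting fully back against the low wooden lath on the marking board, and lay the try square with its blade flat across the tile and press its stock firmly, but without knocking or chipping the tile, up against the tile's near edge so that it sits flush along its whole length, with the blade's outer edge right on the pencil tick. Leave the square lying there, flat and still, and do not disturb the notched trowel.

Things in the scene. Friction and masses are not known exactly. Their poses are not given: they have to be found in the camera images.
- board: Fixed wooden marking board 260 (x) x 270 (y) x 12 mm on the bench. In its own frame it spans x -150 to +110, y -135 to +135 mm; origin on the bench. A low lath (250 mm long, 30 wide, 8 tall, lower than the tile) is screwed along its far side. x points away from the robot to the lath, y left along the lath, z up; yaw varies.
- lath_face (a point): Middle of the foot of the lath's face that looks back to the robot (board frame 75, 0, 12 mm), at the height of the board's top; axes as the board's. The face runs along y; the tile's far edge must sit against it.
- tile: Loose white wall tile 150 (x) x 200 (y) x 9 mm, about 0.5 kg, on the board, at the start 4 to 22 mm short of the lath and up to 2.5 degrees askew. Origin at the centre of its underside, x towards the lath, z up. Slides on the board when pushed with 3 to 10 N. Near edge: face at x = -75 mm; far edge: x = +75 mm.
- tile_edge (a point): Middle of the tile's near edge (facing the robot), at its top, 9 mm above its underside; axes as the tile's.
- tile_back_left (a point): Point on the tile's far edge face, 90 mm to the left (+y) of its middle, 4 mm above its underside; axes as the tile's.
- tile_back_right (a point): Point on the tile's far edge face, 90 mm to the right (-y) of its middle, 4 mm above its underside; axes as the tile's.
- tick (a point): Middle of the black pencil tick on the tile's glaze: a line 2 mm wide, 25 mm long, square to the near edge, running from 4 to 29 mm in from it, 50 mm to the right (-y) of the tile's middle (tile frame -58.5, -50, 9 mm); axes as the tile's.
- square: Loose L-shaped try square, about 0.55 kg, flat on the bench left or right of the board. Stock: dark steel bar 32 (x) x 140 (y) x 22 mm tall, inner face at x = +16. Blade: aluminium, 36 mm wide (y -70 to -34), runs along +x 200 mm past the stock at its right end. Origin at the centre of the stock's underside, y along the stock away from the blade, z up. Mass centre: x 10, y -5 mm.
- stock_left (a point): Point on the stock's inner face, the face that goes against the tile, near the end away from the blade (square frame 16, 65, 5 mm). The stock stands 13 mm above the tile's top, so it can be pinched across its 32 mm width above the tile. When set, the stock lies wholly within the tile's near edge.
- stock_right (a point): Point on the stock's inner face near the blade's outer edge (square frame 16, -65, 5 mm).
- blade_edge (a point): Point on the lower outer (-y) edge of the 2.5 mm thick blade, 16.5 mm beyond the stock's inner face (square frame 32.5, -70, 9.8 mm); comes over the middle of the tick when set. The blade lies 9.75 to 12.25 mm above the stock's underside: with the stock on the board it passes just over the tile and the lath.
- trowel: Notched steel trowel with a wooden handle standing above the plate, 270 x 115 mm, 75 mm tall, lying on the other side of the board from the square. Origin at the centre of its underside.
- pencil: Bystander: stub of a flat carpenter's pencil, 90 x 14 x 7 mm, lying on the left half of the tile along x; it rides with the tile and may be left there. Origin at the middle of its underside.

How it is judged:
On the way:
1. the stock is pressed against the tile's near edge with at least 3 N for 0.2 s, the blade's outer edge within 2.5 mm of the tick and the tile backed by the lath (contact force between square and tile above 3 N and x of each of stock_left, stock_right in the frame of tile_edge above -0.0015 m and x of each of tile_back_left, tile_back_right in the frame of lath_face above -0.0015 m and y of blade_edge in the frame of tick between -0.0025 and 0.0025 m), for 0.2 s.
At the end, for the whole second after the job is handed in: Tile flat, far edge within 1.5 mm of the lath at both ends; square flat, stock down on the board (2 mm), both ends of its inner face within 1.5 mm of the tile's near edge, blade's outer edge within 2.5 mm of the middle of the tick; square and tile at rest (x of stock_left in the frame of tile_edge between -0.0015 and 0.0015 m and x of stock_right in the frame of tile_edge between -0.0015 and 0.0015 m and x of each of tile_back_left, tile_back_right in the frame of lath_face above -0.0015 m and z of each of tile_back_left, tile_back_right in the frame of lath_face below 0.006 m and y of blade_edge in the frame of tick between -0.0025 and 0.0025 m and z of square in the frame of lath_face below 0.002 m and angle between square's own z axis and vertical below 0.03 rad and linear speed of each of square, tile below 0.01 m/s); the robot touches nothing.
It fails at once if the trowel is disturbed (moved more than 25 mm) (distance of trowel from where it was at the start of the episode above 0.025 m).
It fails at once if the tile is knocked or pressed hard enough to chip it (more than 40 N from the square) (contact force between square and tile above 40 N).
It also fails if it takes over 54 s, if anything falls off the work surface, if the arm or the gripper's body presses on something with over 40 N, if the wrist force passes 120 N, or if a joint passes its speed limit or range.

## Working session

There is one attempt and no reset: what is moved stays moved. The work goes in short steps, Python scripts to look and compute and a shell command to move; the robot and the scene stay as the last step left them, time stands still between calls to the robot, and variables do not carry over. Pictures are saved under pics/ and viewed, at most 10 in all, crops included, and the job is handed in when it is done.

```bash
mkdir -p pics; python3 - <<'E'
from workcell import env
import cv2,numpy as np
s=env.get_state();print(s['clock'],s['tcp_pos'],s['orientation'],s['finger_gap'],s['wrist_force'])
a=env.read_camera('scene');b=env.read_camera('side')
cv2.imwrite('pics/scene.png',a[:,:,::-1]);cv2.imwrite('pics/side.png',b[:,:,::-1])
for n in('scene','side'):
  c=env.calibration(n);print(n,np.round(c['K'],1).tolist(),np.round(c['T'],3).tolist())
print(np.round(env.calibration('wrist')['tool_from_camera'],4).tolist(),np.round(env.calibration('wrist')['K'],1).tolist())
for l in('square','tile','trowel','tick','stock_left','stock_right','blade_edge','tile_edge','lath_face'):
  print(l,[(np.round(d['centre']).tolist(),round(d['score'],2)) for d in env.recognise('scene',l)[:2]])
E
```

```text
0.0 [ 0.25552667 -0.51459334  0.24743841] [-8.73854201e-04  9.73579624e-01  2.28346111e-01 -7.50327616e-05] 0.08541983027205141 [ 0.33885813  0.18454115 -0.33890408]
scene [[538.6, 0.0, 276.5], [0.0, 538.6, 212.2], [0.0, 0.0, 1.0]] [[-0.387, 0.691, -0.611, 1.454], [0.922, 0.277, -0.27, 0.393], [-0.017, -0.667, -0.744, 1.117], [0.0, 0.0, 0.0, 1.0]]
side [[432.0, 0.0, 278.6], [0.0, 432.0, 216.2], [0.0, 0.0, 1.0]] [[-0.924, -0.196, 0.329, 0.252], [-0.382, 0.499, -0.777, 0.779], [-0.012, -0.844, -0.536, 0.605], [0.0, 0.0, 0.0, 1.0]]
[[-0.0002, -0.9498, -0.3129, 0.0792], [1.0, -0.0003, 0.0003, -0.0009], [-0.0003, -0.3129, 0.9498, -0.1253], [0.0, 0.0, 0.0, 1.0]] [[333.2, 0.0, 276.4], [0.0, 333.2, 213.7], [0.0, 0.0, 1.0]]
square [([384.0, 230.0], 0.63)]
tile [([267.0, 221.0], 0.85)]
trowel [([186.0, 171.0], 0.83)]
tick [([267.0, 226.0], 0.88)]
stock_left [([386.0, 232.0], 0.92)]
stock_right [([389.0, 232.0], 0.63)]
blade_edge [([383.0, 232.0], 0.88)]
tile_edge [([269.0, 227.0], 0.6), ([384.0, 230.0], 0.27)]
lath_face [([254.0, 250.0], 0.78)]
```

View pics/scene.png

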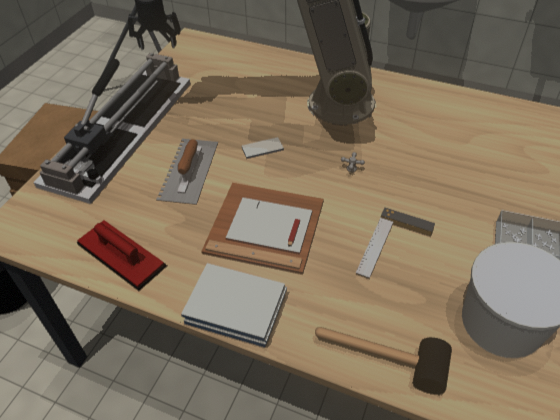

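View pics/side.png

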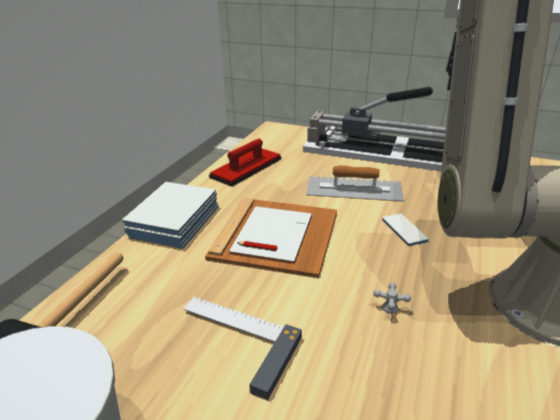

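The scene shows the board at (265,225) with the tile, tick at (258,205) and pencil at (294,232). The square is on the robot's left, with its stock from (385,213) to (433,228) and blade end at (365,273). The trowel is on the other side at (188,170).

```bash
cat > h.py <<'E'
from workcell import env
import numpy as np,cv2
from scipy.spatial.transform import Rotation as R
def cam(n,s=None):
    c=env.calibration(n)
    if n!='wrist': return np.array(c['K']),np.array(c['T'])
    s=s or env.get_state();T=np.eye(4);q=s['orientation']
    T[:3,:3]=R.from_quat([q[1],q[2],q[3],q[0]]).as_matrix();T[:3,3]=s['tcp_pos']
    return np.array(c['K']),T@np.array(c['tool_from_camera'])
def ray(KT,p,z):
    K,T=KT;d=T[:3,:3]@np.linalg.solve(K,[p[0],p[1],1]);o=T[:3,3]
    return o+d*(z-o[2])/d[2]
def proj(KT,P):
    K,T=KT;q=np.linalg.inv(T)@np.r_[P,1];q=K@q[:3];return q[:2]/q[2]
def tool():
    s=env.get_state();q=s['orientation'];M=R.from_quat([q[1],q[2],q[3],q[0]]).as_matrix()
    return np.array(s['tcp_pos']),M
E
python3 - <<'E'
from h import *
k=cam('scene')
for n,p,z in [('tick',(258,205),.021),('tileNR',(241,199),.021),('tileNL',(311,206),.021),('tileFL',(303,251),.021),('tileFR',(228,239),.021),('boardNR',(237,185),.012),('boardNL',(323,195),.012),('boardFL',(302,268),.012),('boardFR',(205,252),.012),('stockR',(385,211),.022),('stockL',(434,222),.022),('bladeend',(365,274),.012),('trowel',(188,170),.0)]:
  print(n,np.round(ray(k,p,z)[:2],3))
k=cam('side')
for n,p,z in [('tileNR',(311,215),.021),('tileFL',(235,250),.021),('tileNL',(302,258),.021),('tileFR',(246,206),.021),('stockR',(301,330),.022),('stockRin',(283,327),.022),('stockLin',(254,385),.022),('stockL',(270,394),.022),('bladeend',(187,302),.012)]:
  print(n,np.round(ray(k,p,z)[:2],3))
print(tool()[1].round(3).tolist())
E
```

```text
tick [ 0.549 -0.062]
tileNR [ 0.546 -0.116]
tileNL [0.498 0.075]
tileFL [0.653 0.111]
tileFR [ 0.689 -0.086]
boardNR [ 0.493 -0.154]
boardNL [0.438 0.089]
boardFL [0.698 0.125]
boardFR [ 0.744 -0.126]
stockR [0.442 0.269]
stockL [0.431 0.4  ]
bladeend [0.656 0.277]
trowel [ 0.479 -0.325]
tileNR [ 0.536 -0.104]
tileFL [0.647 0.098]
tileNL [0.497 0.07 ]
tileFR [ 0.709 -0.083]
stockR [0.428 0.267]
stockRin [0.46  0.272]
stockLin [0.457 0.401]
stockL [0.428 0.406]
bladeend [0.663 0.273]
[[0.896, 0.445, 0.0], [0.445, -0.896, -0.0], [-0.0, 0.0, -1.0]]
```

```bash
python3 -m pendant '[[1,0.052,-0.032,0,0],[1,0.052,-0.032,0,0],[1,0.052,-0.032,0,0],[1,0.052,-0.032,0,0],[1,0.052,-0.032,0,0],[1,0.052,-0.032,0,0],[1,0.052,-0.032,0,0],[1,0.052,-0.032,0,0]]'; python3 -m pendant '[[1,0.05,-0.032,0,0],[1,0,0,0,-0.18],[1,0,0,0,-0.18],[1,0,0,0,-0.18],[1,0,0,0,-0.18],[1,0,0,0,-0.18],[1,0,0,0,-0.18],[1,0,0,0,-0.18]]'; python3 -m pendant '[[1,0,0,0,-0.09],[1,0,0,0,0],[1,0,0,0,0],[1,0,0,0,0]]'; python3 - <<'E'
from h import *
a=env.read_camera('wrist');cv2.imwrite('pics/w1.png',a[:,:,::-1]);print(tool(),env.finger_overhang)
E
```

```text
clock: 1.55
tcp_pos: [0.5154, -0.099, 0.2487]
orientation: [0.0, 0.974, 0.228, 0.0]
wrist_force: [0.5, -1.2, 0.1]
finger_gap: 0.0857
grip_force: 0.0
clock: 2.55
tcp_pos: [0.545, -0.0499, 0.2483]
orientation: [0.0, 0.65, 0.76, -0.0]
wrist_force: [-0.1, -1.0, -0.1]
finger_gap: 0.0856
grip_force: 0.0
clock: 3.05
tcp_pos: [0.545, -0.0499, 0.2484]
orientation: [0.0, 0.618, 0.786, -0.0]
wrist_force: [-0.1, 0.3, 0.2]
finger_gap: 0.0851
grip_force: 0.0
(array([ 0.54502021, -0.04991373,  0.24829232]), array([[-2.37006102e-01,  9.71508161e-01,  4.02660165e-05],
       [ 9.71508156e-01,  2.37006105e-01, -9.36767000e-05],
       [-1.00550970e-04,  1.69168139e-05, -9.99999995e-01]])) 0.017
```

View pics/w1.png

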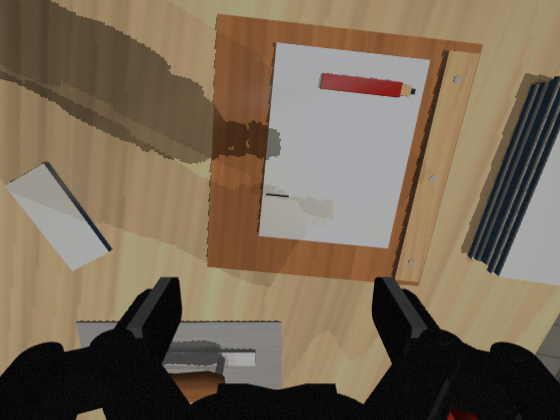

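Wrist view: tile corners are near (277,43), (430,60), (388,248) and (259,236). The tick runs from (266,195) to (289,196), and the lath face runs from (447,50) to (398,277). I'll refine the edges by line fit.

```bash
cat >> h.py <<'E'
def edge(g,a,b,w=7,n=60,m=.08,sgn=0):
    """subpixel line through strongest gradient near segment a-b; returns refined ends (pixels) and residual"""
    a,b=np.float32(a),np.float32(b);d=(b-a)/np.linalg.norm(b-a);nn=np.array([-d[1],d[0]])
    t=np.linspace(m,1-m,n)[:,None];o=np.arange(-w,w+.01,.25)
    P=(a+t*(b-a))[:,None,:]+o[None,:,None]*nn
    v=cv2.remap(cv2.GaussianBlur(g,(0,0),.8),P[...,0].astype(np.float32),P[...,1].astype(np.float32),cv2.INTER_LINEAR)
    G=np.gradient(v,axis=1);G=np.abs(G) if sgn==0 else np.maximum(sgn*G,0)
    i=G.argmax(1);u=t[:,0];y=o[i];ok=G.max(1)>1
    for _ in range(6):
        c=np.polyfit(u[ok],y[ok],1);r=y-np.polyval(c,u);ok=(np.abs(r)<max(.5,1.5*np.median(np.abs(r[ok]))))
    f=lambda s:a+s*(b-a)+np.polyval(c,s)*nn
    return f(0),f(1),ok.sum(),np.abs(r[ok]).mean()
def inter(l,m):
    c=np.cross(np.cross([*l[0],1],[*l[1],1]),np.cross([*m[0],1],[*m[1],1]));return c[:2]/c[2]
E
python3 - <<'E'
from h import *
g=cv2.imread('pics/w1.png',0).astype(np.float32);k=cam('wrist')
N=edge(g,(277,43),(259,236));F=edge(g,(430,60),(388,248));Rr=edge(g,(259,236),(388,248));L=edge(g,(277,43),(430,60));S=edge(g,(447,52),(397,279));B=edge(g,(218,15),(207,266))
for n,e in zip('NFRLSB',(N,F,Rr,L,S,B)):print(n,[np.round(x,1).tolist() for x in e])
c=[ray(k,inter(*x),.021)[:2] for x in((N,L),(F,L),(F,Rr),(N,Rr))]
print(np.round(c,4).tolist(),[round(np.linalg.norm(c[i]-c[i-1]),4) for i in range(4)])
ang=lambda e,z:np.degrees(np.arctan2(*(lambda d:(d[0],-d[1]))(ray(k,e[1],z)-ray(k,e[0],z))))
print('yaw near,far,lath,board',[round(ang(e,z),2) for e,z in((N,.021),(F,.021),(S,.02),(B,.012))])
s=[ray(k,S[i],.02)[:2] for i in(0,1)];print('lath top edge',np.round(s,4).tolist())
d=(s[1]-s[0])/np.linalg.norm(s[1]-s[0]);nn=np.array([-d[1],d[0]]);print('gap',[float((p-s[0])@nn) for p in c])
for p in((266,195),(289,196)):print('tick',ray(k,p,.021)[:2])
E
```

```text
N [[276.1, 42.9], [258.2, 235.9], 57, 0.2]
F [[429.8, 60.0], [387.5, 247.9], 55, 0.2]
R [[259.0, 235.5], [388.0, 247.9], 55, 0.2]
L [[277.1, 42.0], [430.1, 59.4], 58, 0.2]
S [[448.5, 52.3], [394.2, 278.4], 57, 0.2]
B [[215.8, 14.9], [206.7, 266.0], 25, 0.2]
[[0.5112, 0.0828], [0.6592, 0.1031], [0.6865, -0.0946], [0.5382, -0.1148]] [np.float64(0.1994), np.float64(0.1494), np.float64(0.1996), np.float64(0.1497)]
yaw near,far,lath,board [np.float64(7.79), np.float64(7.86), np.float64(7.84), np.float64(8.09)]
lath top edge [[0.6746, 0.1134], [0.7082, -0.1306]]
gap [-0.1660687914188177, -0.016638651672444577, -0.01656845930268564, -0.16624943404380493]
tick [ 0.53600112 -0.06634791]
tick [ 0.56072954 -0.06148747]
```

```bash
python3 -m pendant '[[1,0.059,-0.003,0,0],[1,0.059,-0.003,0,0],[1,0.059,-0.003,0,0],[1,0.059,-0.003,0,0],[1,0.059,-0.003,0,0],[1,0.059,-0.003,0,0],[1,0,0,0,0],[1,0,0,0,0]]'|head -3; python3 - <<'E'
from h import *
a=env.read_camera('wrist');cv2.imwrite('pics/w2.png',a[:,:,::-1]);print(tool()[0])
E
```

```text
clock: 4.1
tcp_pos: [0.4433, 0.2896, 0.2481]
orientation: [0.0, 0.617, 0.787, -0.0]
[0.44361108 0.2889769  0.24818132]
```

View pics/w2.png

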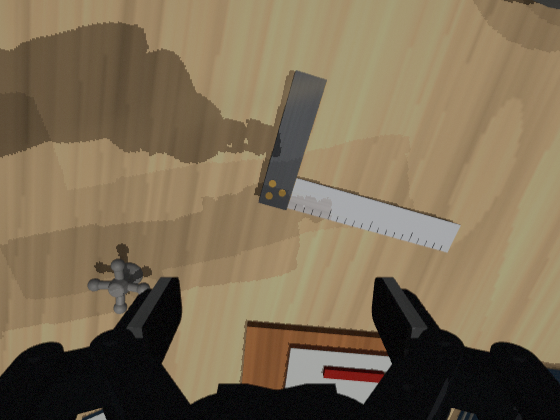

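The square's stock-top corners are near (295,71), (326,79), (288,209) and (261,201). The blade runs from (300,178) and (288,209) to the end at (459,224)/(448,252).

```bash
python3 - <<'E'
from h import *
g=cv2.imread('pics/w2.png',0).astype(np.float32);k=cam('wrist')
I=edge(g,(326,79),(299,172),5);O=edge(g,(294,71),(262,190),5);T=edge(g,(294,71),(326,79),4);Bt=edge(g,(259,202),(288,209),4)
Bo=edge(g,(300,213),(448,252),5);Bi=edge(g,(310,180),(459,224),5);E=edge(g,(459,224),(448,252),4)
for n,e in zip(['I','O','T','B','bo','bi','e'],(I,O,T,Bt,Bo,Bi,E)):print(n,[np.round(x,1).tolist() for x in e])
c=np.array([ray(k,inter(*x),.022)[:2] for x in((O,T),(I,T),(I,Bt),(O,Bt))])
print(np.round(c,4).tolist(),[round(float(np.linalg.norm(c[i]-c[i-1])),4) for i in range(4)])
y=lambda e,z:(lambda d:np.degrees(np.arctan2(d[1],d[0])))(ray(k,e[1],z)-ray(k,e[0],z))
print('yaw',y(I,.022)+90,y(O,.022)+90,y(Bo,.01225),y(Bi,.01225))
print('blade end corners',[np.round(ray(k,inter(x,E),.01225)[:2],4).tolist() for x in(Bo,Bi)])
ctr=c.mean(0);print('ctr',ctr)
E
```

```text
I [[326.9, 79.3], [297.9, 171.7], 58, 0.2]
O [[294.0, 71.0], [260.7, 189.6], 40, 0.2]
T [[294.4, 69.3], [326.0, 79.0], 55, 0.2]
B [[258.9, 202.5], [287.7, 210.4], 58, 0.2]
bo [[300.5, 211.3], [447.9, 252.4], 45, 0.2]
bi [[309.5, 181.7], [458.9, 224.4], 56, 0.2]
e [[460.5, 224.6], [447.3, 251.7], 60, 0.2]
[[0.4328, 0.4023], [0.4659, 0.4011], [0.4598, 0.2613], [0.4269, 0.2627]] [0.1397, 0.0331, 0.1399, 0.0329]
yaw -2.4678159665962482 -2.3861856888097606 -2.533972390902075 -2.4381839205552476
blade end corners [[0.6596, 0.2527], [0.661, 0.2886]]
ctr [0.44635183 0.3318401 ]
```

```bash
python3 -m pendant '[[1,0.0409,0.0128,0,0],[1,0,0,0,0.15],[1,0,0,0.06,0.133],[1,0,0,0.06,0],[1,0,0,0.05,0],[1,0,0,0,0],[1,0,0,0,0]]'; python3 - <<'E'
from h import *
p,M=tool();print('yaw x',np.degrees(np.arctan2(M[1,0],M[0,0])),'left',M.T@(np.array([.4463,.3318,.0275])-p))
E
```

```text
clock: 5.03
tcp_pos: [0.4478, 0.332, 0.08]
orientation: [0.0, 0.723, 0.691, 0.001]
wrist_force: [1.5, 1.1, 0.3]
finger_gap: 0.0854
grip_force: 0.0
yaw x 87.4274510494349 left [-0.00035624 -0.00154154  0.05252787]
```

```bash
python3 -m pendant '[[1,0,-0.0012,0.03,0],[1,0,0,0.0225,0],[-1,0,0,0,0],[-1,0,0,0,0],[-1,0,0,0,0],[-1,0,0,0,0],[-1,0,0,0,0],[-1,0,0,0,0]]' 80; python3 - <<'E'
from h import *
print(env.finger_overhang)
a=env.read_camera('side');cv2.imwrite('pics/s2.png',cv2.resize(a[250:420,180:340,::-1],None,fx=4,fy=3.5)[:590])
E
```

```text
clock: 6.02
tcp_pos: [0.4468, 0.3334, 0.0283]
orientation: [0.001, 0.722, 0.692, 0.002]
wrist_force: [-0.4, -1.4, 7.6]
finger_gap: 0.0296
grip_force: 80.1
0.017
```

View pics/s2.png

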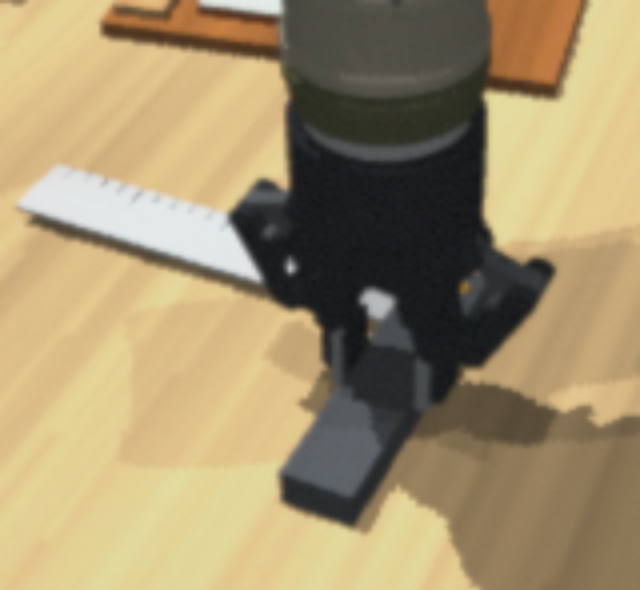

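The fingers hold the stock across its width, slightly to the near side of its middle. Lifting.

```bash
python3 -m pendant '[[-1,0,0,-0.03,0],[-1,0,0,-0.05,0],[-1,0,0,-0.04,0],[-1,0,0,0,0],[-1,0,0,0,0]]'; python3 - <<'E'
from h import *
a=env.read_camera('wrist');cv2.imwrite('pics/w3.png',a[:,:,::-1]);p,M=tool();print(p,np.degrees(np.arctan2(M[1,0],M[0,0])),M[2])
E
```

```text
clock: 6.7
tcp_pos: [0.444, 0.332, 0.1444]
orientation: [-0.0, 0.722, 0.692, -0.001]
wrist_force: [0.2, 0.0, -5.1]
finger_gap: 0.0296
grip_force: 81.1
[0.44351627 0.33175089 0.14370789] 87.53565104748095 [-0.00196958 -0.00319545 -0.99999295]
```

View pics/w3.png

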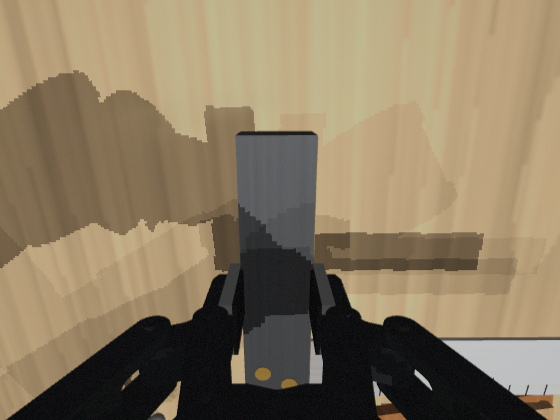

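The stock is held level between the fingers: far end at row 133, columns 236–317, with the blade out to the right at row 340. I'll measure its pose in the tool frame.

```bash
python3 - <<'E'
from h import *
g=cv2.imread('pics/w3.png',0).astype(np.float32);c=env.calibration('wrist');k=(np.array(c['K']),np.array(c['tool_from_camera']))
E=edge(g,(238,134),(317,134),4);L=edge(g,(237,140),(242,260),4);Rr=edge(g,(317,140),(314,260),4);B=edge(g,(440,339),(558,339),4)
for e in(E,L,Rr,B):print([np.round(x,1).tolist() for x in e])
for z in(.004,.0063,.008):
  a,b=ray(k,inter(E,L),z),ray(k,inter(E,Rr),z);print(z,'end',np.round(a,4),np.round(b,4),'w',round(b[1]-a[1],4))
  print(' side angles deg',[round(float(np.degrees(np.arctan2(*(lambda d:(d[1],d[0]))(ray(k,e[0],z)-ray(k,e[1],z))))),2) for e in(L,Rr)])
  print(' blade inner edge x',[ray(k,p,z+.00975)[:2].round(4).tolist() for p in B[:2]])
E
```

```text
[[238.0, 130.2], [317.0, 130.2], 57, 0.2]
[[234.9, 140.1], [239.9, 260.1], 53, 0.2]
[[317.2, 140.0], [313.6, 260.0], 45, 0.2]
[[440.0, 340.6], [558.0, 339.2], 46, 0.2]
0.004 end [ 0.0711 -0.0172  0.004 ] [0.0711 0.0141 0.004 ] w 0.0314
 side angles deg [-0.2, -0.4]
 blade inner edge x [[-0.0325, 0.0808], [-0.0316, 0.1399]]
0.0063 end [ 0.071  -0.0175  0.0063] [0.071  0.0144 0.0063] w 0.0319
 side angles deg [-0.2, -0.4]
 blade inner edge x [[-0.0344, 0.0822], [-0.0335, 0.1423]]
0.008 end [ 0.0708 -0.0177  0.008 ] [0.0708 0.0146 0.008 ] w 0.0323
 side angles deg [-0.2, -0.4]
 blade inner edge x [[-0.0357, 0.0832], [-0.0349, 0.144]]
```

```bash
python3 -m pendant '[[-1,-0.03,0.006,0,0],[-1,-0.05,0.0101,0,0],[-1,-0.05,0.0101,0,0],[-1,-0.05,0.0101,0,0],[-1,-0.05,0.0101,0,0],[-1,-0.05,0.0101,0,0],[-1,-0.047,0.0101,0,-0.09],[-1,0,0,0,-0.09]]'; python3 -m pendant '[[-1,0,0,0.03,0],[-1,0,0,0.03,0],[-1,0,0,0,0],[-1,0,0,0,0]]'; python3 - <<'E'
from h import *
p,M=tool();print(p,'yaw x',np.degrees(np.arctan2(M[1,0],M[0,0])),'left',M.T@(np.array([.4960,.0019,.0403])-p))
E
```

```text
clock: 7.75
tcp_pos: [0.4968, -0.0003, 0.1436]
orientation: [-0.001, 0.658, 0.753, -0.001]
wrist_force: [-0.9, 1.5, -5.7]
finger_gap: 0.0295
grip_force: 81.1
clock: 8.25
tcp_pos: [0.497, 0.003, 0.0855]
orientation: [-0.001, 0.657, 0.754, -0.0]
wrist_force: [0.3, 0.1, -5.1]
finger_gap: 0.0296
grip_force: 81.1
[0.49701308 0.00302019 0.08553129] yaw x 97.85504326717466 left [-0.0009841  -0.00109435  0.04523256]
```

```bash
python3 -m pendant '[[-1,-0.001,-0.001,0.02,0],[-1,0,0,0.018,0],[-1,0,0,0.003,0],[-1,0,0,0,0],[-1,0,0,0,0]]'; python3 -m pendant '[[-1,0,0,0.002,0],[-1,0,0,0.001,0],[-1,0,0,0,0]]'; python3 - <<'E'
from h import *
p,M=tool();print(p,'yaw x',np.degrees(np.arctan2(M[1,0],M[0,0])))
a=env.read_camera('side');cv2.imwrite('pics/s3.png',cv2.resize(a[180:290,190:350,::-1],None,fx=5,fy=5))
E
```

```text
clock: 8.88
tcp_pos: [0.4975, 0.0017, 0.0459]
orientation: [0.001, 0.657, 0.754, 0.001]
wrist_force: [-0.3, -0.4, -4.5]
finger_gap: 0.0294
grip_force: 81.1
clock: 9.25
tcp_pos: [0.4964, 0.0018, 0.0417]
orientation: [-0.0, 0.657, 0.754, -0.0]
wrist_force: [0.6, -0.2, -4.9]
finger_gap: 0.0295
grip_force: 81.2
[0.49643192 0.00182284 0.04171281] yaw x 97.84979049347567
```

View pics/s3.png

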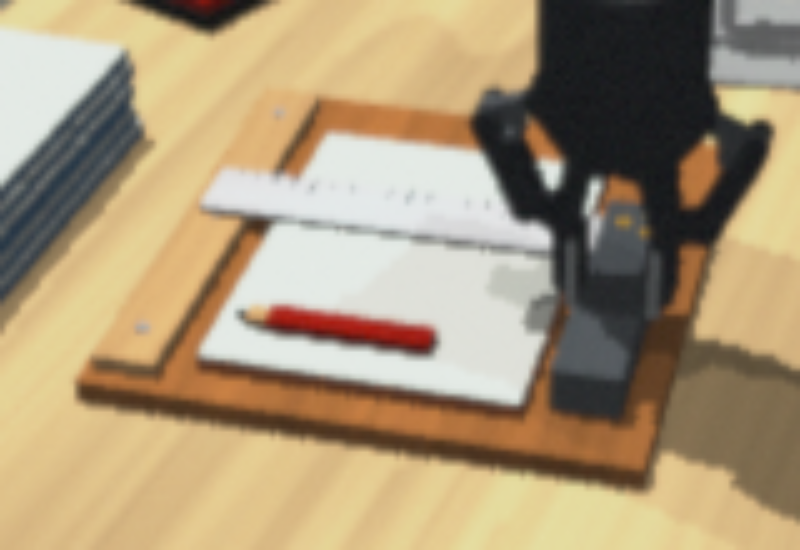

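The square lies just over the board, with a gap of about 10 mm to the tile and the blade across the tile. Lowering until it touches.

```bash
python3 -m pendant '[[-1,0,0,0.001,0],[-1,0,0,0,0]]'|sed -n 2,4p; python3 -m pendant '[[-1,0,0,0.001,0],[-1,0,0,0,0]]'|sed -n 2,4p
```

```text
tcp_pos: [0.4964, 0.0018, 0.0407]
orientation: [-0.0, 0.657, 0.754, -0.0]
wrist_force: [0.5, 0.5, -5.0]
tcp_pos: [0.4966, 0.0018, 0.0403]
orientation: [0.0, 0.657, 0.754, 0.0]
wrist_force: [-3.7, 0.4, 2.8]
```

```bash
for i in 1 ; do python3 -m pendant '[[-1,0,0.002,-0.0005,0],[-1,0,0.003,0,0],[-1,0,0.002,0,0],[-1,0,0,0,0]]'|sed -n 2,4p; python3 -m pendant '[[-1,0,0.001,0,0],[-1,0,0.001,0,0],[-1,0,0.001,0,0],[-1,0,0,0,0]]'|sed -n 2,4p; python3 -m pendant '[[-1,0,0.001,0,0],[-1,0,0.001,0,0],[-1,0,0,0,0]]'|sed -n 2,4p; done
```

```text
tcp_pos: [0.5032, 0.0027, 0.0403]
orientation: [-0.0, 0.657, 0.754, -0.0]
wrist_force: [-4.8, -0.7, 4.1]
tcp_pos: [0.5059, 0.0031, 0.0403]
orientation: [-0.0, 0.657, 0.754, -0.0]
wrist_force: [-5.6, -0.2, 5.1]
tcp_pos: [0.5071, 0.0033, 0.0403]
orientation: [-0.001, 0.657, 0.754, -0.001]
wrist_force: [-7.6, -2.0, 6.4]
```

```bash
python3 -m pendant '[[-1,0,0.001,-0.0006,0],[-1,0,0.001,0,0],[-1,0,0.001,0,0],[-1,0,0,0,0]]'|sed -n 2,4p; python3 -m pendant '[[-1,0,0.001,0,0],[-1,0,0.001,0,0],[-1,0,0.001,0,0],[-1,0,0.001,0,0],[-1,0,0,0,0]]'|sed -n 2,4p
```

```text
tcp_pos: [0.5086, 0.0037, 0.0403]
orientation: [-0.002, 0.657, 0.754, -0.002]
wrist_force: [-10.3, -2.2, 5.8]
tcp_pos: [0.5125, 0.0043, 0.0404]
orientation: [-0.002, 0.657, 0.754, -0.002]
wrist_force: [-8.9, -0.9, 6.2]
```

```bash
python3 -m pendant '[[-1,0,0.001,-0.0005,0],[-1,0,0.001,0,0],[-1,0,0.001,0,0],[-1,0,0.001,0,0],[-1,0,0.001,0,0],[-1,0,0.001,0,0],[-1,0,0.001,0,0],[-1,0,0,0,0]]'|sed -n 2,4p; python3 -m pendant '[[-1,0,0.001,0,0],[-1,0,0.001,0,0],[-1,0,0.001,0,0],[-1,0,0,0,0]]'|sed -n 2,4p
```

```text
tcp_pos: [0.5225, 0.0054, 0.0415]
orientation: [0.0, 0.657, 0.754, 0.0]
wrist_force: [-2.9, -0.6, -6.3]
tcp_pos: [0.5235, 0.0056, 0.0414]
orientation: [-0.001, 0.657, 0.754, -0.001]
wrist_force: [-8.1, -1.8, -0.2]
```

```bash
python3 -m pendant '[[-1,0,0.001,0,0],[-1,0,0.001,0,0],[-1,0,0,0,0]]'|sed -n 2,4p; python3 -m pendant '[[-1,0,0.001,0,0],[-1,0,0,0,0]]'|sed -n 2,4p;python3 -m pendant '[[-1,0,0.001,0,0],[-1,0,0,0,0]]'|sed -n 2,4p
```

```text
tcp_pos: [0.5237, 0.0057, 0.0412]
orientation: [-0.002, 0.657, 0.754, -0.003]
wrist_force: [-12.7, -1.9, 3.8]
tcp_pos: [0.5237, 0.0057, 0.0411]
orientation: [-0.003, 0.657, 0.754, -0.003]
wrist_force: [-14.1, -4.1, 5.2]
tcp_pos: [0.5237, 0.0057, 0.0411]
orientation: [-0.003, 0.657, 0.754, -0.004]
wrist_force: [-18.3, -4.6, 8.1]
```

```bash
python3 -m pendant '[[-1,0,-0.001,0,0],[-1,0,-0.001,0,0],[-1,0,-0.0005,-0.0003,0],[-1,0,0,0,0]]'|sed -n 2,4p; python3 -m pendant '[[0.1,0,0,0,0],[0.1,0,0,0,0],[0.1,0,0,0,0],[0.1,0,0,0,0]]'; python3 - <<'E'
from h import *
p,M=tool();print(p,'yaw x',np.degrees(np.arctan2(M[1,0],M[0,0])))
E
```

```text
tcp_pos: [0.5236, 0.0057, 0.0411]
orientation: [-0.002, 0.657, 0.754, -0.002]
wrist_force: [-10.3, -2.3, -1.4]
clock: 15.68
tcp_pos: [0.5277, 0.0059, 0.0422]
orientation: [0.001, 0.657, 0.754, 0.0]
wrist_force: [-0.5, 0.6, 0.5]
finger_gap: 0.0471
grip_force: 0.0
[0.52765619 0.00590019 0.04222445] yaw x 97.85586755476353
```

```bash
python3 -m pendant '[[0.1,0,-0.0035,-0.004,0],[0.1,0,0,-0.02,0],[0.1,0,0,-0.05,0],[0.1,-0.03,0,-0.05,0],[0.1,-0.03,0,-0.03,0],[0.1,0,0.01,0,0],[0.1,0,0,0,0],[0.1,0,0,0,0]]'|sed -n 2,4p; python3 - <<'E'
from h import *
a=env.read_camera('wrist');cv2.imwrite('pics/w4.png',a[:,:,::-1])
E
```

```text
tcp_pos: [0.5401, -0.0515, 0.194]
orientation: [-0.002, 0.657, 0.754, -0.001]
wrist_force: [-0.0, 1.2, -0.9]
```

View pics/w4.png

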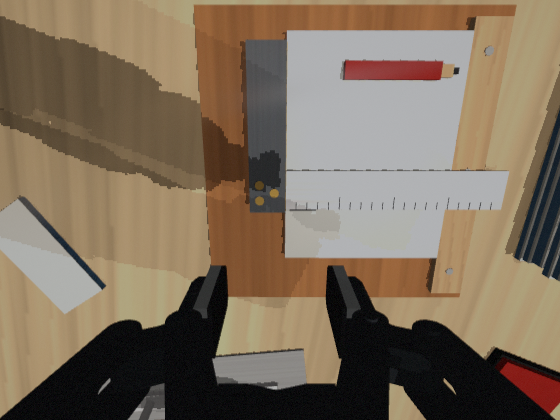

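The tile looks backed on the lath at columns 440–470. The stock is flush along column 285, and the blade's outer edge runs over the tick at (300,210). Now checking with numbers.

```bash
python3 - <<'E'
from h import *
im=cv2.imread('pics/w4.png');g=cv2.cvtColor(im,cv2.COLOR_BGR2GRAY).astype(np.float32);k=cam('wrist')
N1=edge(g,(285,215),(285,257),5);I=edge(g,(285,42),(285,165),5);F=edge(g,(473,32),(438,258),5);Rr=edge(g,(285,258),(438,258),4);L=edge(g,(288,30),(473,30),4);Bo=edge(g,(330,210),(505,210),4)
for e in(N1,I,F,Rr,L,Bo):print([np.round(x,1).tolist() for x in e])
z=.021;P=lambda e:[ray(k,q,z)[:2] for q in e[:2]]
r=P(Rr);l=P(L);f=P(F);n=P(N1)
ex=(r[1]-r[0])/np.linalg.norm(r[1]-r[0]);ey=np.array([-ex[1],ex[0]])
print('right-edge yaw',np.degrees(np.arctan2(ex[1],ex[0])))
R0=r[0]@ey
print('left y',[(p@ey-R0).round(4) for p in l],'blade outer y (tick at 50mm)',[((ray(k,q,.0220)[:2])@ey-R0).round(4) for q in Bo[:2]])
x0=np.mean([p@ex for p in n]);print('near x',[(p@ex-x0).round(4) for p in n],'far x',[(p@ex-x0).round(4) for p in f])
print('stock inner @top z=.034',[(ray(k,q,.034)[:2]@ex-x0).round(4) for q in I[:2]],'as z=.021',[(ray(k,q,.021)[:2]@ex-x0).round(4) for q in I[:2]])
cv2.imwrite('pics/c4.png',np.hstack([cv2.resize(im[185:265,240:320],None,fx=5,fy=5,interpolation=cv2.INTER_NEAREST),cv2.resize(im[15:95,430:510],None,fx=5,fy=5,interpolation=cv2.INTER_NEAREST)]))
E
```

```text
[[284.7, 215.0], [284.5, 257.0], 60, 0.1]
[[286.9, 42.0], [285.2, 165.0], 53, 0.2]
[[473.7, 32.1], [436.4, 257.8], 43, 0.2]
[[285.0, 257.4], [438.0, 257.4], 60, 0.2]
[[288.0, 29.4], [473.0, 29.4], 60, 0.2]
[[330.0, 209.2], [505.0, 209.5], 28, 0.1]
right-edge yaw 7.9978325325354716
left y [np.float64(0.2001), np.float64(0.1998)] blade outer y (tick at 50mm) [np.float64(0.05), np.float64(0.0496)]
near x [np.float64(-0.0), np.float64(0.0)] far x [np.float64(0.15), np.float64(0.1496)]
stock inner @top z=.034 [np.float64(0.0005), np.float64(-0.0001)] as z=.021 [np.float64(0.0009), np.float64(0.0002)]
```

View pics/c4.png

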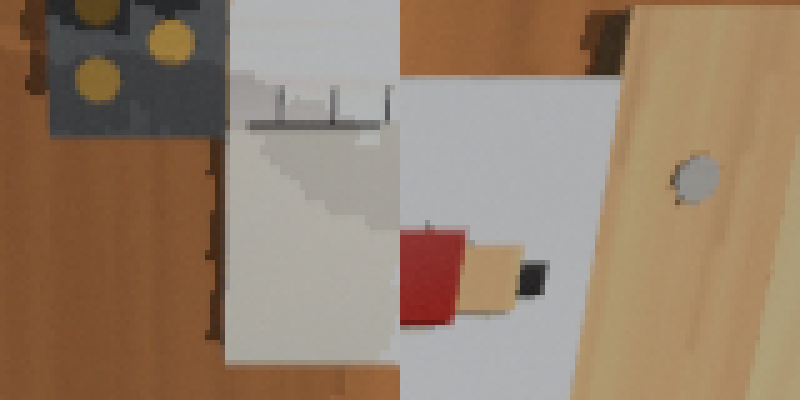

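The crop shows the stock flush, the blade edge along the middle of the tick (0 to 0.4 mm off) and the tile tight on the lath.

```bash
python3 -c "
from workcell import env
print(env.hand_in())"
```

```text
the job is handed in; nothing more can be done
None
```

I handed the job in at about 17 s of the 54 s (no verdict came back): in the last picture the tile is back against the lath, the stock is flush with its near edge to within about 1 mm, and the blade's outer edge is within about 0.5 mm of the tick. The wrist never read more than about 21 N, and the arm stayed clear of the trowel.

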